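# Finish a crisscross tightening pass on a vacuum chamber lid

## Task

The round chamber's lid is being tightened evenly: in this pass one wing nut has already been turned, so its wings point straight at the lid's centre, along the marks on the lid. Finish the pass in crisscross order, one nut at a time: first turn the nut straight across from it clockwise (about a sixth of a turn) until its wings point at the centre too, then do the same with each of the two remaining nuts, in either order. Turn none beyond its mark, and leave all four wings pointing at the centre.

Things in the scene. Friction and masses are not known exactly. Their poses are not given: they have to be found in the camera images.
- chamber: Round aluminium vacuum chamber fixed to the table, 180 mm across, flat lid 72 mm above the table; side port below the lid. Origin: centre of the underside; z up; any yaw. Four alike black wing nuts on the lid: nut_1 toward its own +x, nut_2 +y, nut_3 -x, nut_4 -y; black radial marks beside each. To its right a glass flask, 200 mm across, 320 tall, is fixed at x 0.565, y -0.035: go round or over it.
- nut_1 (a joint): Already tightened: starts near 0. Black wing nut on a vertical axis 65 mm from the lid's centre, along the chamber's +x. Wings: blade 56 long, 10 thick, top 106 and underside 84 mm above the table. Value (rad): 0 = wings on the line through the centre; grows clockwise from above. World yaw of wings = chamber yaw + 0 deg - value. Stays put by friction, 0.08 N m; stops at -1.25 and 0.5, none at 0.
- nut_2 (a joint): Side nut, starts at -1.15 to -0.9. Black wing nut on a vertical axis 65 mm from the lid's centre, along the chamber's +y. Wings: blade 56 long, 10 thick, top 106 and underside 84 mm above the table. Value (rad): 0 = wings on the line through the centre; grows clockwise from above. World yaw of wings = chamber yaw + 90 deg - value. Stays put by friction, 0.08 N m; stops at -1.25 and 0.5, none at 0.
- nut_3 (a joint): Across from nut_1, starts at -1.15 to -0.9. Black wing nut on a vertical axis 65 mm from the lid's centre, along the chamber's -x. Wings: blade 56 long, 10 thick, top 106 and underside 84 mm above the table. Value (rad): 0 = wings on the line through the centre; grows clockwise from above. World yaw of wings = chamber yaw + 180 deg - value. Stays put by friction, 0.08 N m; stops at -1.25 and 0.5, none at 0.
- nut_4 (a joint): Side nut, starts at -1.15 to -0.9. Black wing nut on a vertical axis 65 mm from the lid's centre, along the chamber's -y. Wings: blade 56 long, 10 thick, top 106 and underside 84 mm above the table. Value (rad): 0 = wings on the line through the centre; grows clockwise from above. World yaw of wings = chamber yaw + 270 deg - value. Stays put by friction, 0.08 N m; stops at -1.25 and 0.5, none at 0.

How it is judged:
On the way, in this order (a step that is already met when the one before it is completed fails the run):
1. the nut across from the tightened one is turned until its wings point at the centre (within 15 degrees), the two side nuts still as they were (value of joint nut_3 between -0.26 and 0.26 rad and value of joint each of nut_2, nut_4 below -0.65 rad), for 0.2 s.
2. one side nut is turned to the centre, the other still as it was (value of joint nut_3 between -0.26 and 0.26 rad and ((value of joint nut_2 between -0.26 and 0.26 rad and value of joint nut_4 below -0.65 rad) or (value of joint nut_4 between -0.26 and 0.26 rad and value of joint nut_2 below -0.65 rad))), for 0.2 s.
At the end, for the whole second after the job is handed in: All four wing nuts stand still with their wings pointing at the lid's centre, within 15 degrees (0.26 rad) (value of joint nut_1 between -0.26 and 0.26 rad and value of joint nut_2 between -0.26 and 0.26 rad and value of joint nut_3 between -0.26 and 0.26 rad and value of joint nut_4 between -0.26 and 0.26 rad and velocity of joint each of nut_1, nut_2, nut_3, nut_4 below 0.1 rad/s); the robot touches nothing.
It fails at once if a side nut is turned before the nut across from the tightened one (value of joint nut_3 below -0.26 rad and value of joint any of nut_2, nut_4 above -0.6 rad).
It fails at once if a nut is turned more than 20 degrees (0.35 rad) beyond its mark (value of joint any of nut_1, nut_2, nut_3, nut_4 above 0.35 rad).
It fails at once if the nut already tightened is turned back more than 20 degrees (0.35 rad) (value of joint nut_1 below -0.35 rad).
It also fails if it takes over 56 s, if anything falls off the work surface, if the arm or the gripper's body presses on something with over 40 N, if the wrist force passes 120 N, or if a joint passes its speed limit or range.

## Robot

A 6-joint arm with a two-finger parallel gripper is mounted at the origin on the work surface; the furniture and walls round the work are solid. World frame = base frame: x ahead of the robot, y to its left, z up, the work surface at z = 0. Lengths are in m, angles in rad, forces in N, time in s.
With the tool pointing down it reaches from about 0.3 to 0.775 m from the base axis. Payload 14.6 kg.
Tool frame: the origin (TCP) lies on the centre line of the jaws, within the pads' length; the fingertips stand 17 mm ahead of it and the grasp point (between the pads) lies 2 mm behind it; z points along the fingers, x is the direction in which the jaws open and shut, and the axes are right-handed (so a half turn about z gives the same grasp; the last joint's range is limited). The gripper opens to 94 mm and grips with 3 to 60 N. Pads are 16 mm wide; open, the fingers measure 119 mm over their backs; the gripper's body (75 mm by 177 mm) begins 78 mm behind the grasp point.
Start: joints at [1.165, 0.3, 1.521, -0, 1.321, -0.067], TCP at [0.183, 0.519, 0.222] pointing down, gripper open.
Joint ranges: [-3.03, 3.03], [-0.79, 2.21], [0.23, 2.52], [-1.04, 4.18], [0, 3.07], [-2.55, 2.55]. Speed limits (rad/s): [2.22, 2.22, 2.57, 3.14, 3.14, 3.14].

## Interface

Orientations are given as [roll, pitch, yaw] about the fixed x, y, z axes, in that order (R = Rz(yaw) Ry(pitch) Rx(roll)).
In Python, from station import ctrl gives the robot as it stands. The module is installed in compiled form; this text tells all that it offers.
- The arm moves only by the tool drive_tool, never from a script. Its argument "increments" is a list of rows, each a list of 3 entries, a list of its own where there are three numbers: the turn, a rotation vector about the tool's x, y, z in degrees, then the shift along the tool's x, y, z in mm, then the opening, from 0 (shut) to 1 (fully open). In form: [[[ax, ay, az], [dx, dy, dz], hand], ...]. A call has 1 to 20 rows; each row shifts and turns the commanded pose from where the row before left it, along the tool's axes as they then stand; what a row does not reach is not made up. A row lasts 1/8 s, in which the tool goes at most 62.5 mm and 10.7 degrees, less where a joint would pass 70% of its speed; a pose out of reach is approached as far as the arm can. A call with a gripper value outside its range is refused whole. The fingers move at their own pace and stop on an object; "squeeze" is the grip in N (left out, the last holds). Time passes only in rows, so rows that do not move let the fingers close. It gives the time, the measured TCP pose, the force and the opening at its end, in the units of the state.
- ctrl.get_obs(): the state, without advancing time (a new reading comes with each control period).
- ctrl.camera(name): name is "side" or "top"; returns the picture (480x640x3 uint8, red, green, blue); there is no depth.
- ctrl.calibration(name): a dict with "fx", "fy", "cx", "cy" (pixels), "k1" (the pictures are not rectified: a ray, as slopes to the right and down, at radius r is drawn at 1 + k1 r^2 times it, then the intrinsics apply), "rvec" (rotation vector, rad) and "tvec" (3), from world to camera coordinates, as OpenCV has them. Camera axes: x right, y down, z forward; pixel columns grow to the right and rows downward; lengths in m; the calibration is good to about 2 mm. A picture is of the moment at which its call begins. calibration takes no time and is no camera call.
- ctrl.hand_in(): hands the job in, once; it reports no verdict.
The state is a dict: "time_s": time; "qpos": joint angles; "joint_vel": joint speeds; "tau": joint torques, N m; "ee_pos": TCP position; "eef_rot": TCP orientation; "force": force on the tool from outside, world axes, zero at the start; "moment": the same for the moment, N m; "grip_width": finger opening in m.
Only numpy, scipy, OpenCV 4.12 (cv2) and the standard library are available. Lean on these libraries where they do the work, as an engineer would, in place of code of your own. Each camera call takes 0.05 s, during which the arm holds its last target.

## Working session

There is one attempt and no reset: what is moved stays moved. The work goes in short steps, Python scripts to look and compute and a tool call to move; the robot and the scene stay as the last step left them, time stands still between calls to the robot, and variables do not carry over. Pictures are saved under pics/ and viewed, and the job is handed in when it is done.

Besides the shell and the picture viewer there is one more tool, called after "Emit:" in YAML: its name, and indented under it one key for each argument. drive_tool: Moves the arm, as the interface text tells. Its arguments: {"type":"object","properties":{"increments":{"type":"array"},"squeeze":{"type":"number"}},"required":["increments"]}

```bash
ls; mkdir -p pics; python3 - <<'E'
from station import ctrl
import cv2
o=ctrl.get_obs(); print({k:o[k] for k in('time_s','ee_pos','eef_rot','force','grip_width')})
for n in('top','side'):
    cv2.imwrite(f'pics/{n}0.png',ctrl.camera(n)[...,::-1]); print(n,ctrl.calibration(n))
E
```

```text
pics
{'time_s': 0.0, 'ee_pos': array([0.18269931, 0.5185215 , 0.22187522]), 'eef_rot': array([-3.14153777e+00,  1.15577550e-03,  1.23203449e+00]), 'force': array([0.7893941 , 0.57135044, 0.45493811]), 'grip_width': 0.09357683511673198}
top {'fx': 588.9489367955977, 'fy': 588.9489367955977, 'cx': 324.33389585867224, 'cy': 238.86518356501918, 'k1': -0.030387441645053987, 'rvec': array([ 2.09031243, -2.14760441,  0.20780102]), 'tvec': array([0.29795078, 0.51768801, 0.82278827])}
side {'fx': 583.1992943921008, 'fy': 583.1992943921008, 'cx': 320.90802556896296, 'cy': 244.41019750123107, 'k1': -0.06397035146735341, 'rvec': array([ 2.3999655 , -1.31580966,  0.31622131]), 'tvec': array([-0.03649442,  0.58166398,  0.65487773])}
```

View pics/top0.png

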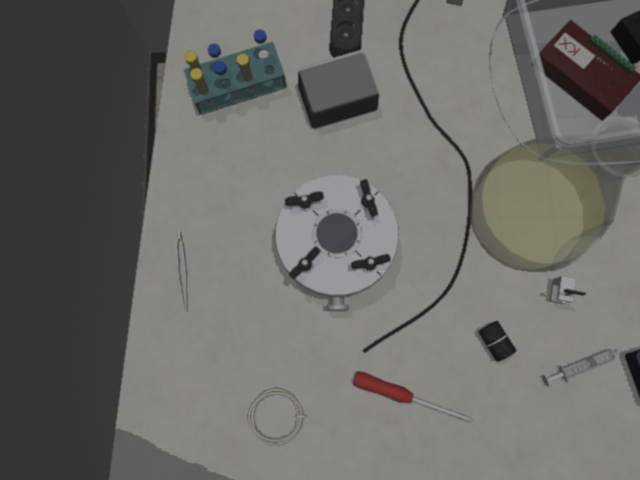

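View pics/side0.png

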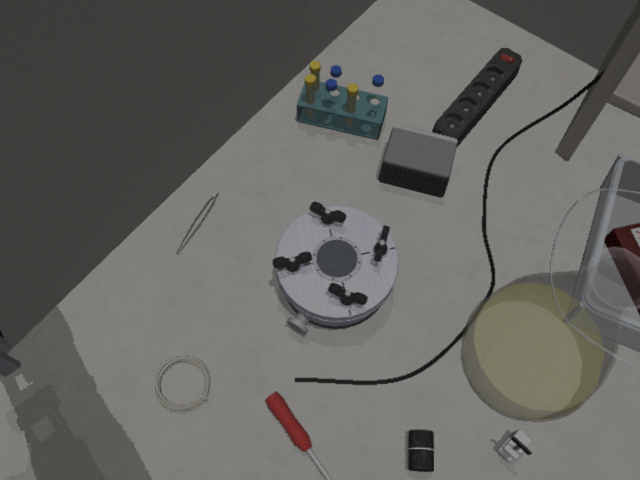

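The top view shows the chamber at about (337,233), with nuts near (305,263), (304,200), (369,198) and (370,263). The lower-left one points at the centre, so it should be nut_1, and nut_3 should be at (369,198). Next I'll measure them.

```bash
cat > h.py <<'E'
import numpy as np, cv2
from station import ctrl
def cast(n,uv,z):
    c=ctrl.calibration(n);R,_=cv2.Rodrigues(np.array(c['rvec']));t=np.array(c['tvec'])
    uv=np.asarray(uv,float).reshape(-1,2)
    d=(uv-[c['cx'],c['cy']])/[c['fx'],c['fy']];s=d.copy()
    for _ in range(20): s=d/(1+c['k1']*(s**2).sum(1,keepdims=True))
    o=-R.T@t; r=np.c_[s,np.ones(len(s))]@R
    return o+r*((z-o[2])/r[:,2])[:,None]
def proj(n,P):
    c=ctrl.calibration(n);R,_=cv2.Rodrigues(np.array(c['rvec']));t=np.array(c['tvec'])
    p=np.atleast_2d(P)@R.T+t;s=p[:,:2]/p[:,2:]
    s=s*(1+c['k1']*(s**2).sum(1,keepdims=True))
    return s*[c['fx'],c['fy']]+[c['cx'],c['cy']]
def nuts(n,img,cen_uv,thr=55):
    g=cv2.cvtColor(img,cv2.COLOR_RGB2GRAY)
    m=(g<thr).astype(np.uint8)
    nl,l,st,ce=cv2.connectedComponentsWithStats(m)
    out=[]
    for i in range(1,nl):
        if 80<st[i,4]<1200 and np.hypot(*(ce[i]-cen_uv))<75:
            ys,xs=np.nonzero(l==i)
            P=cast(n,np.c_[xs,ys],0.1)[:,:2]
            (c,sz,a)=cv2.minAreaRect((P*1000).astype(np.float32))
            w=P-P.mean(0);U,S,V=np.linalg.svd(w,full_matrices=False)
            out.append((ce[i].round(1),st[i,4],np.round(c,1),np.round(sz,1),round(np.degrees(np.arctan2(V[0,1],V[0,0])),1)))
    return out
E
python3 - <<'E'
from h import *
for n,c in(('top',(337,233)),('side',(337,260))):
    im=cv2.imread(f'pics/{n}0.png')[...,::-1].copy()
    for o in nuts(n,im,c): print(n,*o)
    print(cast(n,[c],0.072))
    x,y=c
    cv2.imwrite(f'pics/{n}0z.png',cv2.resize(im[y-75:y+75,x-75:x+75,::-1],(600,600),interpolation=cv2.INTER_CUBIC))
E
```

```text
top [367.6 198.7] 251 [573.5 222.3] [53.  16.6] -165.5
top [303.9 199.9] 286 [571.5 310.8] [18.4 52.7] -81.1
top [304.6 263.3] 252 [481.9 311. ] [15.8 53.2] 135.5
top [369.8 262.5] 255 [479.7 220.7] [16.1 52.9] 101.2
[[0.52956337 0.26532217 0.072     ]]
side [327.2 213.9] 377 [568.1 309.4] [27.4 53.1] -83.6
side [379.5 251.2] 154 [559.1 214.2] [26.7 17. ] -166.8
side [291.7 261.7] 394 [478.4 308.2] [25.4 53.3] 136.6
side [347.  295.2] 393 [476.2 219.5] [23.  53.6] -80.1
side [341. 323.] 158 [445.2 203.4] [17.7 92.9] 131.5
[[0.52667156 0.26405937 0.072     ]]
```

View pics/top0z.png

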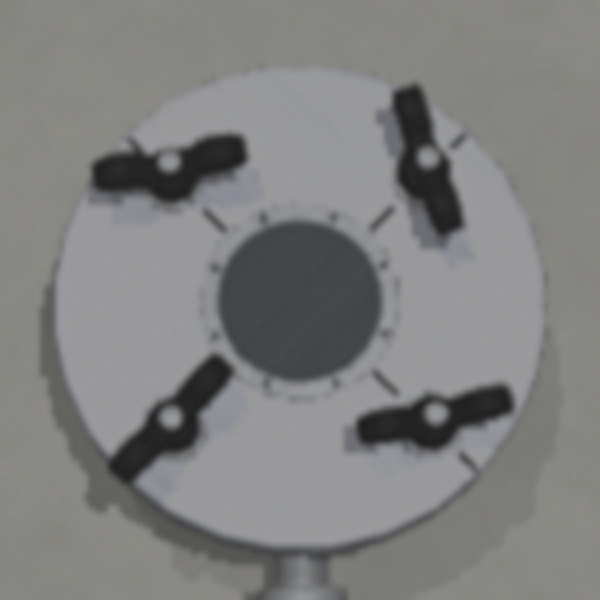

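Chamber yaw is about 135°, centre about (0.527, 0.266).

| Nut | Position (m) | Wing yaw (°) | Value (rad) |
|---|---|---|---|
| nut_1 | (0.482, 0.311) | 135.5 | ≈0 |
| nut_3 | (0.573, 0.221) | 14.5 | ≈ -1.04 |
| nut_2 | (0.480, 0.221) | 101 | ≈ -0.98 |
| nut_4 | (0.572, 0.311) | 99 | ≈ -0.94 |

All the starting values fall in the ranges given. I'm moving above nut_3 first.

Emit:
drive_tool:
  increments:
    - [[0,0,0],[-7,23,0],0.4]
    - [[0,0,0],[-15,47,0],0.4]
    - [[0,0,0],[-15,47,0],0.4]
    - [[0,0,0],[-15,47,0],0.4]
    - [[0,0,0],[-15,47,0],0.4]
    - [[0,0,0],[-15,47,0],0.4]
    - [[0,0,0],[-15,47,0],0.4]
    - [[0,0,0],[-15,47,0],0.4]
    - [[0,0,0],[-15,47,0],0.4]
    - [[0,0,0],[-15,47,0],0.4]
    - [[0,0,0],[-8,21,0],0.4]
    - [[0,0,-8.5],[0,0,0],0.4]
    - [[0,0,-8.5],[0,0,0],0.4]
    - [[0,0,-8.5],[0,0,0],0.4]
    - [[0,0,-8.5],[0,0,0],0.4]
    - [[0,0,0],[0,0,0],0.4]
  squeeze: 25

```text
time_s: 2.1
ee_pos: [0.573, 0.2225, 0.2223]
eef_rot: [-3.141, -0.0, 1.825]
force: [0.0, 0.3, -0.5]
grip_width: 0.0376
```

```bash
cat >> h.py <<'E'
from scipy.spatial.transform import Rotation as Ro
def goto(x,y,z,yaw):
    o=ctrl.get_obs(); R=Ro.from_euler('xyz',o['eef_rot']); T=Ro.from_euler('xyz',[np.pi,0,np.radians(yaw)])
    d=R.inv().apply(np.array([x,y,z])-o['ee_pos'])*1000
    print('t',round(o['time_s'],2),'pos',o['ee_pos'].round(4),'rot',np.degrees(o['eef_rot']).round(1),'F',np.round(o['force'],1),'w',round(o['grip_width'],4),'q6',round(o['qpos'][5],2))
    print('shift mm (tool now)',d.round(1),'turn',np.degrees((R.inv()*T).as_rotvec()).round(1))
E
python3 - <<'E'
from h import *
goto(.573,.221,.097,104.5)
im=ctrl.camera('side'); cv2.imwrite('pics/s1.png',cv2.resize(im[130:430,130:530,::-1],(800,600)))
E
```

```text
t 2.1 pos [0.573  0.2225 0.2223] rot [-180.    -0.   104.6] F [ 0.   0.3 -0.5] w 0.0376 q6 -1.51
shift mm (tool now) [ -1.5  -0.3 125.3] turn [-0.  -0.   0.1]
```

View pics/s1.png

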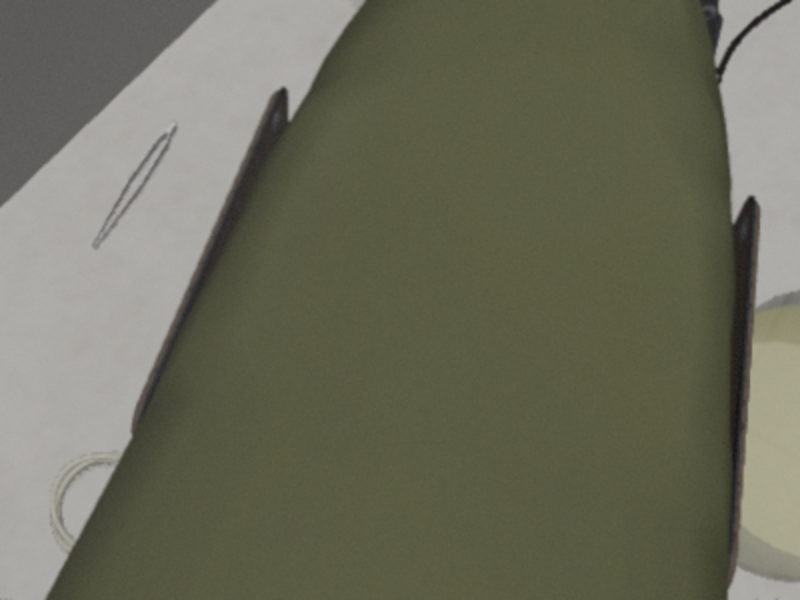

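The side view is completely blocked by the arm, so it shows nothing of the nuts. I'm descending over nut_3 on the first measurement.

Emit:
drive_tool:
  increments:
    - [[0,0,0],[-1.5,0,30],0.4]
    - [[0,0,0],[0,0,35],0.4]
    - [[0,0,0],[0,0,25],0.4]
    - [[0,0,0],[0,0,10],0.4]
    - [[0,0,0],[0,0,10],0.4]
    - [[0,0,0],[0,0,8],0.4]
    - [[0,0,0],[0,0,7],0.4]
    - [[0,0,0],[0,0,0],0.4]

```text
time_s: 3.15
ee_pos: [0.5737, 0.2206, 0.0971]
eef_rot: [-3.141, 0.0, 1.825]
force: [1.1, -0.3, -0.4]
grip_width: 0.0377
```

No contact on the way down. Closing.

Emit:
drive_tool:
  increments:
    - [[0,0,0],[0,0,0],0]
    - [[0,0,0],[0,0,0],0]
    - [[0,0,0],[0,0,0],0]
    - [[0,0,0],[0,0,0],0]
    - [[0,0,0],[0,0,0],0]

```text
time_s: 3.78
ee_pos: [0.5743, 0.2193, 0.0976]
eef_rot: [3.141, 0.002, 1.825]
force: [2.4, -9.7, -1.0]
grip_width: 0.017
```

The jaws stopped at 17 mm, which is the hub, with a slight sideways offset. I'll ease 2 mm toward -x of the tool and turn clockwise 59.5°.

Emit:
drive_tool:
  increments:
    - [[0,0,0],[-2,0,0],0]
    - [[0,0,8.5],[0,0,0],0]
    - [[0,0,8.5],[0,0,0],0]
    - [[0,0,8.5],[0,0,0],0]
    - [[0,0,8.5],[0,0,0],0]
    - [[0,0,8.5],[0,0,0],0]
    - [[0,0,8.5],[0,0,0],0]
    - [[0,0,8.5],[0,0,0],0]
    - [[0,0,0],[0,0,0],0]
    - [[0,0,0],[0,0,0],0]

```text
time_s: 5.03
ee_pos: [0.5745, 0.2194, 0.0977]
eef_rot: [-3.141, -0.002, 0.787]
force: [1.3, 3.9, -2.3]
grip_width: 0.0167
```

```bash
python3 - <<'E'
from h import *
goto(.573,.221,.2,45)
print(ctrl.get_obs()['moment'])
for n in('side','top'):
    im=ctrl.camera(n); cv2.imwrite(f'pics/{n}2.png',cv2.resize(im[130:355,190:490,::-1],(800,600)))
E
```

```text
t 5.03 pos [0.5745 0.2194 0.0977] rot [-1.80e+02 -1.00e-01  4.51e+01] F [ 1.3  3.9 -2.3] w 0.0167 q6 -0.48
shift mm (tool now) [   0.2   -2.2 -102.3] turn [-0.  -0.1  0.1]
[ 0.91256802 -0.40353634  0.02436181]
```

View pics/side2.png

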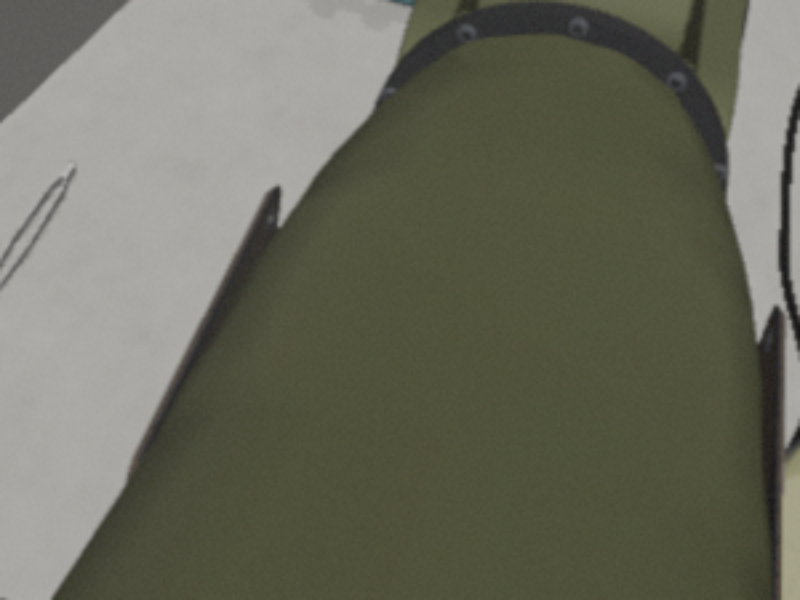

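View pics/top2.png

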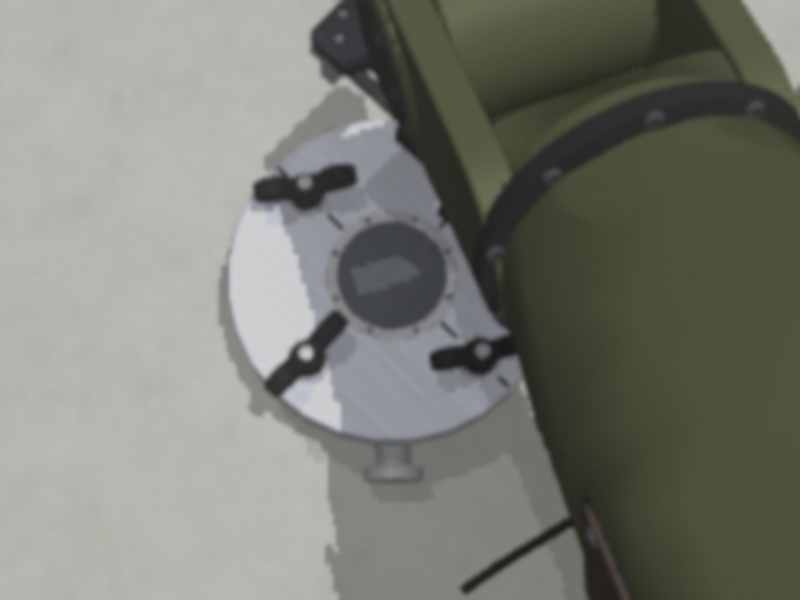

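The top view shows nut_2 at crop (482,352) and nut_4 at crop (305,185) unchanged. nut_3 is hidden under the arm. I'll release, rise and back off to check it.

Emit:
drive_tool:
  increments:
    - [[0,0,0],[0,0,0],0.4]
    - [[0,0,0],[0,0,0],0.4]
    - [[0,0,0],[0,0,0],0.4]
    - [[0,0,0],[0,0,-15],0.4]
    - [[0,0,0],[0,0,-40],0.4]
    - [[0,0,0],[0,0,-50],0.4]
    - [[0,0,0],[-40,-14,0],0.4]
    - [[0,0,0],[-50,-17,0],0.4]
    - [[0,0,0],[-50,-17,0],0.4]
    - [[0,0,0],[-50,-17,0],0.4]
    - [[0,0,0],[-20,-6,0],0.4]
    - [[0,0,0],[0,0,0],0.4]

```text
time_s: 6.62
ee_pos: [0.3755, 0.1198, 0.2038]
eef_rot: [3.14, -0.002, 0.786]
force: [0.6, 0.1, 0.1]
grip_width: 0.0376
```

```bash
python3 - <<'E'
from h import *
goto(.481,.221,.2,11.2)
for n,c in(('top',(337,233)),('side',(337,260))):
    im=ctrl.camera(n)
    for o in nuts(n,im,c): print(n,*o)
    cv2.imwrite(f'pics/{n}3.png',cv2.resize(im[130:355,190:490,::-1],(800,600)))
E
```

```text
t 6.62 pos [0.3755 0.1198 0.2038] rot [ 1.799e+02 -1.000e-01  4.510e+01] F [0.6 0.1 0.1] w 0.0376 q6 -0.57
shift mm (tool now) [146.1   3.2   4.1] turn [ 0.  -0.1 33.9]
top [368.3 198.7] 225 [572.1 218.6] [16.2 52.4] 137.5
top [303.9 200. ] 272 [571.3 310.9] [18.2 52.5] 98.9
top [304.5 263.3] 238 [481.5 311.3] [15.8 52.1] 135.3
top [370.  262.6] 237 [479.2 220.7] [15.1 52.7] 101.3
side [327.2 213.8] 350 [568.1 309.5] [26.3 53. ] -83.5
side [336.7 271.8] 109 [508.1 251. ] [82.   4.7] -166.7
side [291.9 261.7] 366 [478.4 308. ] [24.5 53. ] 136.0
```

View pics/top3.png

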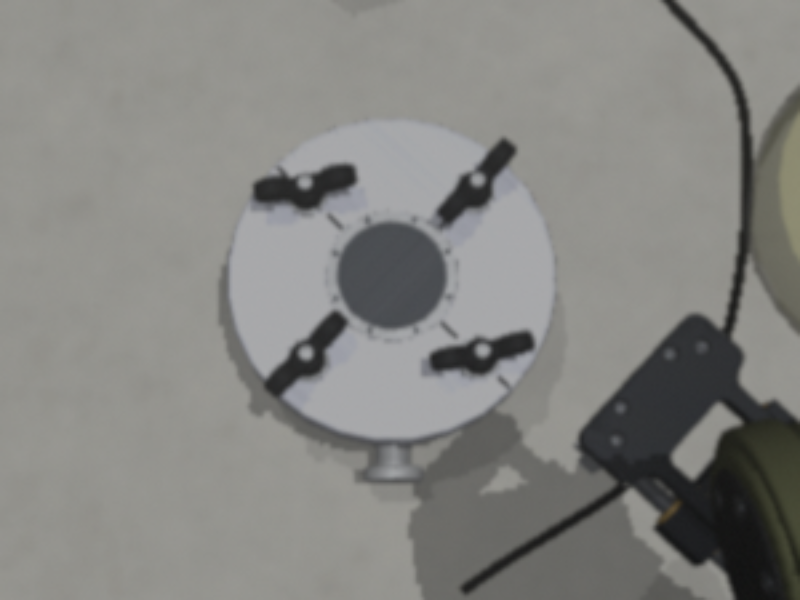

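nut_3, at crop (477,180), now reads 137.5° against a target of 135°, and the other nuts haven't moved. Next is nut_2 at (0.481, 0.220), which needs 56°.

Emit:
drive_tool:
  increments:
    - [[0,0,8.5],[0,0,0],0.4]
    - [[0,0,8.5],[0,0,0],0.4]
    - [[0,0,8.5],[0,0,0],0.4]
    - [[0,0,8.5],[0,0,0],0.4]
    - [[0,0,0],[40,-26,0],0.4]
    - [[0,0,0],[40,-26,0],0.4]
    - [[0,0,0],[42,-26,0],0.4]
    - [[0,0,0],[0,0,0],0.4]

```text
time_s: 7.72
ee_pos: [0.4821, 0.222, 0.2009]
eef_rot: [3.141, 0.002, 0.195]
force: [-0.1, -0.2, -1.3]
grip_width: 0.0373
```

```bash
python3 - <<'E'
from h import *
goto(.481,.220,.097,11.2)
E
```

```text
t 7.72 pos [0.4821 0.222  0.2009] rot [1.80e+02 1.00e-01 1.12e+01] F [-0.1 -0.2 -1.3] w 0.0373 q6 0.17
shift mm (tool now) [ -1.2   1.7 103.9] turn [ 0.   0.1 -0. ]
```

Emit:
drive_tool:
  increments:
    - [[0,0,0],[-1,2,30],0.4]
    - [[0,0,0],[0,0,35],0.4]
    - [[0,0,0],[0,0,14],0.4]
    - [[0,0,0],[0,0,10],0.4]
    - [[0,0,0],[0,0,8],0.4]
    - [[0,0,0],[0,0,7],0.4]
    - [[0,0,0],[0,0,0],0.4]

```text
time_s: 8.6
ee_pos: [0.4798, 0.2179, 0.0983]
eef_rot: [3.142, 0.0, 0.194]
force: [0.1, -0.0, -0.2]
grip_width: 0.0375
```

Emit:
drive_tool:
  increments:
    - [[0,0,0],[0,0,0],0]
    - [[0,0,0],[0,0,0],0]
    - [[0,0,0],[0,0,0],0]
    - [[0,0,0],[0,0,0],0]
    - [[0,0,0],[0,0,0],0]

```text
time_s: 9.22
ee_pos: [0.4828, 0.2185, 0.0995]
eef_rot: [-3.141, -0.008, 0.193]
force: [18.9, 4.5, -9.5]
grip_width: 0.0162
```

Emit:
drive_tool:
  increments:
    - [[0,0,0],[3,0,0],0]
    - [[0,0,8],[0,0,0],0]
    - [[0,0,8],[0,0,0],0]
    - [[0,0,8],[0,0,0],0]
    - [[0,0,8],[0,0,0],0]
    - [[0,0,8],[0,0,0],0]
    - [[0,0,8],[0,0,0],0]
    - [[0,0,8],[0,0,0],0]
    - [[0,0,0],[0,0,0],0]
    - [[0,0,0],[0,0,0],0]

```text
time_s: 10.48
ee_pos: [0.4819, 0.2191, 0.0991]
eef_rot: [3.141, 0.002, -0.784]
force: [-9.4, 3.0, 10.3]
grip_width: 0.0159
```

Emit:
drive_tool:
  increments:
    - [[0,0,0],[0,0,0],0.4]
    - [[0,0,0],[0,0,0],0.4]
    - [[0,0,0],[0,0,0],0.4]
    - [[0,0,0],[0,0,-15],0.4]
    - [[0,0,0],[0,0,-40],0.4]
    - [[0,0,0],[0,0,-50],0.4]
    - [[0,0,0],[-5,50,0],0.4]
    - [[0,0,0],[-5,50,0],0.4]
    - [[0,0,0],[-4,50,0],0.4]
    - [[0,0,0],[0,0,0],0.4]

```text
time_s: 11.72
ee_pos: [0.3657, 0.121, 0.2047]
eef_rot: [-3.14, -0.001, -0.785]
force: [0.4, -0.3, 0.8]
grip_width: 0.0377
```

```bash
python3 - <<'E'
from h import *
goto(.573,.311,.2,8.9)
for n,c in(('top',(337,233)),):
    im=ctrl.camera(n)
    for o in nuts(n,im,c): print(n,*o)
    cv2.imwrite(f'pics/{n}4.png',cv2.resize(im[130:355,190:490,::-1],(800,600)))
E
```

```text
t 11.72 pos [0.3657 0.121  0.2047] rot [-1.799e+02 -1.000e-01 -4.500e+01] F [ 0.4 -0.3  0.8] w 0.0377 q6 1.01
shift mm (tool now) [  12.3 -280.9    5.2] turn [ -0.1  -0.1 -53.9]
top [368.3 198.7] 225 [572.1 218.6] [16.2 52.4] 137.5
top [304.1 199.9] 270 [571.3 310.8] [18.1 52.3] 98.9
top [304.4 263.3] 237 [481.5 311.3] [15.8 52.1] 135.4
top [369.6 262.4] 253 [480.1 223.6] [52.2 15.3] -134.4
```

View pics/top4.png

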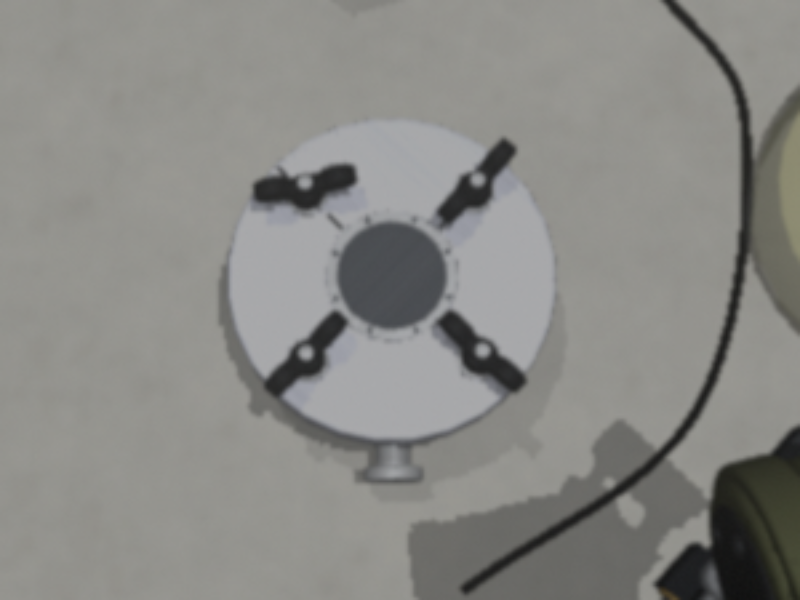

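nut_2, at crop (482,350), now reads 45.6° against 45°. The last one is nut_4.

Emit:
drive_tool:
  increments:
    - [[0,0,0],[2,-47,0],0.4]
    - [[0,0,0],[2,-47,0],0.4]
    - [[0,0,0],[2,-47,0],0.4]
    - [[0,0,0],[2,-47,0],0.4]
    - [[0,0,0],[3,-47,0],0.4]
    - [[0,0,0],[2,-47,0],0.4]
    - [[0,0,-9],[0,0,0],0.4]
    - [[0,0,-9],[0,0,0],0.4]
    - [[0,0,-9],[0,0,0],0.4]
    - [[0,0,-9],[0,0,0],0.4]
    - [[0,0,-9],[0,0,0],0.4]
    - [[0,0,-9],[0,0,0],0.4]
    - [[0,0,0],[0,0,0],0.4]

```text
time_s: 13.4
ee_pos: [0.5756, 0.3134, 0.2033]
eef_rot: [-3.142, -0.0, 0.158]
force: [-0.2, -0.2, -0.1]
grip_width: 0.0373
```

```bash
python3 - <<'E'
from h import *
goto(.574,.311,.098,8.9)
E
```

```text
t 13.4 pos [0.5756 0.3134 0.2033] rot [-180.    -0.     9.1] F [-0.2 -0.2 -0.1] w 0.0373 q6 0.28
shift mm (tool now) [ -2.    2.2 105.3] turn [-0.  -0.   0.2]
```

Emit:
drive_tool:
  increments:
    - [[0,0,0],[-2,2,30],0.4]
    - [[0,0,0],[0,0,35],0.4]
    - [[0,0,0],[0,0,15],0.4]
    - [[0,0,0],[0,0,10],0.4]
    - [[0,0,0],[0,0,8],0.4]
    - [[0,0,0],[0,0,7],0.4]
    - [[0,0,0],[0,0,0],0.4]

```text
time_s: 14.28
ee_pos: [0.5736, 0.3104, 0.0983]
eef_rot: [3.142, 0.0, 0.158]
force: [0.4, -0.1, 0.3]
grip_width: 0.0374
```

Emit:
drive_tool:
  increments:
    - [[0,0,0],[0,0,0],0]
    - [[0,0,0],[0,0,0],0]
    - [[0,0,0],[0,0,0],0]
    - [[0,0,0],[0,0,0],0]
    - [[0,0,0],[0,0,0],0]

```text
time_s: 14.9
ee_pos: [0.5757, 0.3107, 0.0992]
eef_rot: [-3.141, -0.006, 0.158]
force: [16.2, 3.9, -6.4]
grip_width: 0.0165
```

Emit:
drive_tool:
  increments:
    - [[0,0,0],[2,0,0],0]
    - [[0,0,9],[0,0,0],0]
    - [[0,0,9],[0,0,0],0]
    - [[0,0,9],[0,0,0],0]
    - [[0,0,9],[0,0,0],0]
    - [[0,0,9],[0,0,0],0]
    - [[0,0,9],[0,0,0],0]
    - [[0,0,0],[0,0,0],0]
    - [[0,0,0],[0,0,0],0]

```text
time_s: 16.02
ee_pos: [0.5758, 0.3109, 0.0989]
eef_rot: [-3.141, -0.0, -0.78]
force: [0.9, 0.7, 3.5]
grip_width: 0.016
```

Emit:
drive_tool:
  increments:
    - [[0,0,0],[0,0,0],0.4]
    - [[0,0,0],[0,0,0],0.4]
    - [[0,0,0],[0,0,0],0.4]
    - [[0,0,0],[0,0,-15],0.4]
    - [[0,0,0],[0,0,-40],0.4]
    - [[0,0,0],[0,0,-50],0.4]
    - [[0,0,0],[-2,47,0],0.4]
    - [[0,0,0],[-2,47,0],0.4]
    - [[0,0,0],[-2,47,0],0.4]
    - [[0,0,0],[-2,47,0],0.4]
    - [[0,0,0],[-2,47,0],0.4]
    - [[0,0,0],[-2,47,0],0.4]
    - [[0,0,0],[0,0,0],0.4]

```text
time_s: 17.65
ee_pos: [0.3669, 0.1184, 0.2047]
eef_rot: [-3.14, -0.001, -0.785]
force: [0.2, 0.3, 0.0]
grip_width: 0.0377
```

```bash
python3 - <<'E'
from h import *
goto(.573,.311,.2,8.9)
for n,c in(('top',(337,233)),):
    im=ctrl.camera(n)
    for o in nuts(n,im,c): print(n,*o)
    cv2.imwrite(f'pics/{n}5.png',cv2.resize(im[130:355,190:490,::-1],(800,600)))
E
```

```text
t 17.65 pos [0.3669 0.1184 0.2047] rot [-1.799e+02 -1.000e-01 -4.500e+01] F [0.2 0.3 0. ] w 0.0377 q6 1.0
shift mm (tool now) [   9.6 -281.9    5.2] turn [ -0.1  -0.1 -53.9]
top [368.3 198.8] 227 [572.1 218.6] [16.2 52.4] 137.5
top [303.4 199.5] 236 [573.  313.6] [52.3 15.2] -135.7
top [304.4 263.3] 237 [481.5 311.3] [15.8 52.1] 135.4
top [369.6 262.4] 255 [480.1 223.6] [52.2 15.3] -134.4
```

View pics/top5.png

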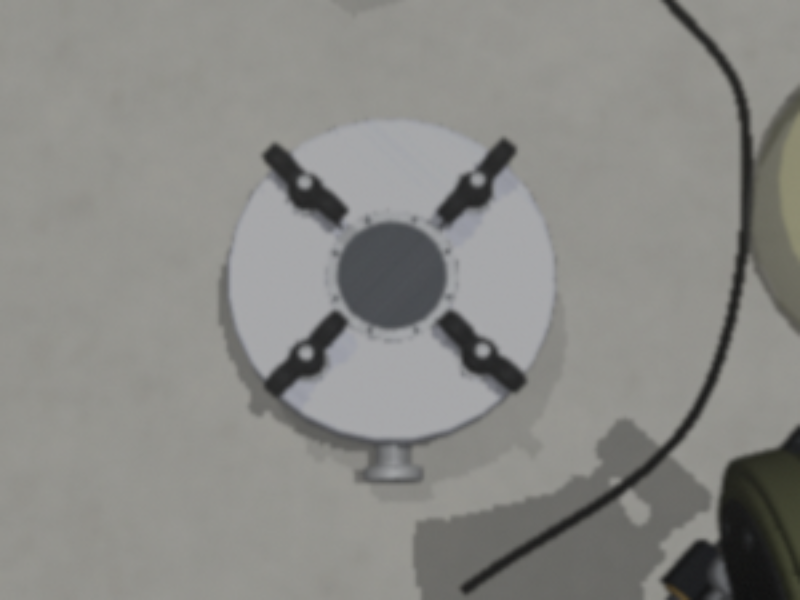

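All four wings point at the centre: nut_1 at crop (305,353), nut_2 at (482,350), nut_3 at (477,180) and nut_4 at (305,182). The arm is clear, so I'm handing in.

```bash
python3 -c "
from station import ctrl
print(ctrl.hand_in())"
```

```text
the job is handed in; nothing more can be done
None
```

The pass is finished and handed in at about 18 s of the 56 s allowed. I gripped each nut by its hub and turned it clockwise: nut_3 (straight across) first, then nut_2, then nut_4. nut_1 was not touched.

The last top-camera check put all four wings within about 3° of the centre line, against the 15° allowed:

| Nut | Wing yaw (°) | Target (°) |
|---|---|---|
| nut_1 | 135.4 | 135 |
| nut_2 | 45.6 | 45 |
| nut_3 | 137.5 | 135 |
| nut_4 | 44.3 | 45 |

- **Order:** pictures after nut_3 and after nut_2 showed the nuts not yet due unmoved.
- **Forces:** the highest wrist force I read was about 22 N, when the jaws closed 2–3 mm off centre on nut_2's hub. At the end the arm was clear, reading under 0.5 N.
- **Disagreements:** the side camera put the nuts 2–4 mm away from where the top camera did, and the arm blocked it during the work. I relied on the top view for the angles, and the gripper closed on each hub where the top view predicted, to within about 3 mm.

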